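# Undo the draw latch on the longer steel case

### The job

Two dark steel cases stand upright on the knife maker's bench, each held shut by one draw latch in the middle of its top. Undo the latch of the longer case: lift its lever up and over, past centre, so that it stays open by itself and its wire hook drops free of the keeper. Leave the shorter case latched.

Things in the scene. Friction and masses are not known exactly. Their poses are not given: they have to be found in the camera images.
- long_case: Longer of two dark steel cases, fixed, 240 mm long (y), 110 deep (x), 110 tall. Origin centre of underside, z up; keeper on the +x side. Latch mid-top: lever hinge along y at x -5, z 134 mm. Closed lever lies level to -x: bar 20 mm wide, 8 thick, tip 76 mm from hinge (overhangs the edge); 20 mm of air under it, 50 mm free either side beyond 20 mm from the hinge for a pinch from above.
- long_latch (a joint): Lever of the longer case's latch, rad, turning about the case's +y: 0 closed (level, pointing to the case's -x), 1.57 upright, 2.4 fully open (leaning over to the case's +x, 47 deg past upright). A spring holds it shut with about 2 N near its tip until dead centre at 0.6 rad; past that the spring throws it on to 2.4, where it stays.
- long_hook_bar (a point): Cross bar at the end of the wire hook (bail 25 mm wide) carried by the longer case's lever. Latched, it sits behind the upright keeper tongue, 142 mm above the case's underside; as the lever goes over, it moves out from the tongue and drops to about 118 mm, lying free in front of the keeper's foot.
- short_latch (a joint): Lever of the same latch on the shorter case (150 mm long, otherwise alike), rad: 0 closed; must stay closed.
Mind the look-alikes: they are no part of the job. What is shaped like the part that bears short_latch but red is not meant.

How it is judged:
At the end, for the whole second after the job is handed in: The longer case's lever stands open at more than 2.0 rad, its hook bar lies less than 128 mm above the case's underside (latched: 142 mm), and the shorter case's lever is still closed (under 0.2 rad) (value of joint long_latch above 2 rad and z of long_hook_bar in the frame of long_case below 0.128 m and value of joint short_latch below 0.2 rad); the robot touches nothing.
It fails at once if the shorter case's latch is lifted (more than 0.5 rad) (value of joint short_latch above 0.5 rad).
It also fails if it takes over 32 s, if anything falls off the work surface, if the arm or the gripper's body presses on something with over 40 N, if the wrist force passes 120 N, or if a joint passes its speed limit or range.

### The arm

A 6-joint arm with a two-finger parallel gripper is mounted at the origin on the work surface. World frame = base frame: x ahead of the robot, y to its left, z up, the work surface at z = 0. Lengths are in m, angles in rad, forces in N, time in s.
With the tool pointing down it reaches from about 0.35 to 0.975 m from the base axis. Payload 4.9 kg.
Tool frame: the origin (TCP) lies midway between the tips of the shut fingers; the grasp point (between the pads) lies 19 mm behind it; z points along the fingers, y is the direction in which the jaws open and shut (so a half turn about z gives the same grasp; the last joint's range is limited). The gripper opens to 85 mm and grips with 20 to 120 N. Pads are 22 mm wide; open, the fingers measure 114 mm over their backs; the gripper's body (76 mm by 85 mm) begins 54 mm behind the grasp point. The pads swing forward as they close: fully open they stand 13 mm farther back than shut.
Start: joints at [1.199, 0.053, 1.613, -0, 1.476, -0.119], TCP at [0.156, 0.605, 0.231] pointing down, gripper open.
Joint ranges: [-3.01, 3.01], [-1.01, 2.22], [0.06, 2.58], [-1.02, 4.17], [0.09, 2.62], [-3.14, 3.14]. Speed limits (rad/s): [2.57, 2.57, 3.14, 3.14, 3.14, 3.14].

### API

Orientations are given as a rotation vector (axis times angle).
In Python, from station import ctrl gives the robot as it stands.
- The arm moves only by the tool play_rows, never from a script. Its argument "motion" is a list that holds one entry, the list of rows, each a list of 7 numbers: the closure, from -1 (fully open) to 1 (shut), then the shift along the tool's x, y, z in cm, then the turn, a rotation vector about the tool's x, y, z in degrees. A call has 1 to 20 rows; each row is the pose to reach, as a shift and turn from the pose measured when the call began, along the tool's axes at that moment; what a row does not reach only later rows make up. A row lasts 1/8 s, in which the tool goes at most 62.5 mm and 10.7 degrees, less where a joint would pass 70% of its speed; a pose out of reach is approached as far as the arm can. A call with a gripper value outside its range is refused whole. The fingers move at their own pace and stop on an object; "newtons" is the grip in N (left out, the last holds). Time passes only in rows, so rows that repeat a pose let the fingers close. It gives the time, the measured TCP pose, the force and the opening at its end, in the units of the state.
- ctrl.get_obs(): the state, without advancing time (a new reading comes with each control period).
- ctrl.get_image(name): name is "scene" or "top"; returns a dict with "color" (420x560x3 uint8, red, green, blue), "mtx" (3x3 intrinsics, pixels), "D" ([k1, k2, p1, p2, k3] as OpenCV has them; the pictures are not rectified), "T" (4x4, takes a point from camera to world coordinates). Camera axes: x right, y up, looking along -z (the intrinsics and any distortion apply to the point x, -y, -z); pixel columns grow to the right and rows downward; lengths in m; the calibration is good to about 2 mm. A picture is of the moment at which its call begins. There is no depth.
- ctrl.finish_job(): hands the job in, once; it reports no verdict.
The state is a dict: "t": time; "q": joint angles; "dq": joint speeds; "effort": joint torques, N m; "tool_pos": TCP position; "tool_rot": TCP orientation; "contact_force": force on the tool from outside, world axes, zero at the start; "wrist_torque": the same for the moment, N m; "opening": finger opening in m.
Only numpy, scipy, OpenCV 4.12 (cv2) and the standard library are available. Lean on these libraries where they do the work, as an engineer would, in place of code of your own. Each camera call takes 0.05 s, during which the arm holds its last target.

## Working session

There is one attempt and no reset: what is moved stays moved. The work goes in short steps, Python scripts to look and compute and a tool call to move; the robot and the scene stay as the last step left them, time stands still between calls to the robot, and variables do not carry over. Pictures are saved under pics/ and viewed, and the job is handed in when it is done.

Besides the shell and the picture viewer there is one more tool, called as name(argument=value, ...), one argument or row to a line, values as JSON. play_rows: Moves the arm, as the interface text tells. Its arguments: {"type":"object","properties":{"motion":{"type":"array"},"newtons":{"type":"number"}},"required":["motion"]}

```bash
ls; mkdir -p pics
python3 - <<'E'
from station import ctrl
import cv2,numpy as np
o=ctrl.get_obs();print(o)
for n in("scene","top"):
    r=ctrl.get_image(n);cv2.imwrite(f"pics/{n}0.png",r["color"][:,:,::-1]);np.savez(f"{n}0.npz",**r)
    print(n,r["mtx"],r["D"],r["T"])
E
```

```text
pics
{'t': 0.0, 'q': array([ 1.19898933e+00,  5.33757604e-02,  1.61426413e+00,  3.52038047e-05,
        1.47598210e+00, -1.19028047e-01]), 'dq': array([ 0.00013273,  0.00101002,  0.00115954, -0.00048283, -0.00077351,
        0.00109549]), 'effort': array([-6.19129441e-04, -3.93701613e+01, -3.70162153e+01, -2.19656081e-04,
        7.19216492e-03,  1.73900003e-05]), 'tool_pos': array([0.15609567, 0.60456948, 0.23006913]), 'tool_rot': array([-3.95946570e-01, -3.11600867e+00,  3.07826957e-03]), 'contact_force': array([0.40300743, 0.27041823, 0.59413468]), 'wrist_torque': array([-0.04855175, -0.02132706,  0.05288788]), 'opening': 0.08531307443430027}
scene [[512.04676284   0.         290.34715531]
 [  0.         512.04676284 213.9130199 ]
 [  0.           0.           1.        ]] [-0.08272216  0.          0.          0.          0.        ] [[ 0.37222421 -0.59856209  0.70934657  1.23668739]
 [ 0.92807187  0.24948176 -0.27648049 -0.26284559]
 [-0.01147829  0.76123733  0.64837179  0.77194627]
 [ 0.          0.          0.          1.        ]]
top [[430.09883806   0.         278.43166872]
 [  0.         430.09883806 205.34488827]
 [  0.           0.           1.        ]] [-0.00730636  0.          0.          0.          0.        ] [[-0.00602573  0.9846197  -0.17460739  0.32323967]
 [-0.99995662 -0.0046929   0.00804522  0.03479732]
 [ 0.00710207  0.17464829  0.98460527  0.88947761]
 [ 0.          0.          0.          1.        ]]
```

View pics/scene0.png

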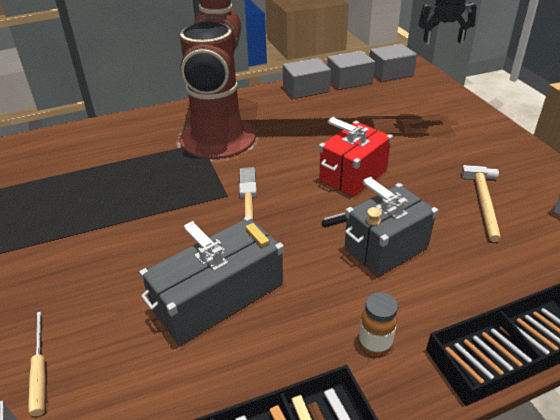

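View pics/top0.png

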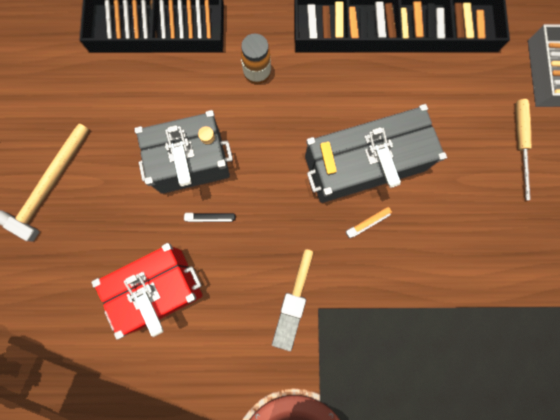

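The scene picture shows the long case at about (213,280) and the short one at (390,228). In the top picture they are at (375,150) and (183,150), with a red look-alike at (148,290). The long case's lever runs from about (375,138) to (392,182) in the top view. I'll zoom in next.

Run:
```python
import cv2,numpy as np
a=cv2.imread("pics/top0.png")[90:215,290:460];cv2.imwrite("pics/topz.png",cv2.resize(a,None,fx=4.5,fy=4.5,interpolation=cv2.INTER_CUBIC))
a=cv2.imread("pics/scene0.png")[205:345,130:300];cv2.imwrite("pics/scz.png",cv2.resize(a,None,fx=4,fy=4,interpolation=cv2.INTER_CUBIC))
```

```text
(no output)
```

View pics/topz.png

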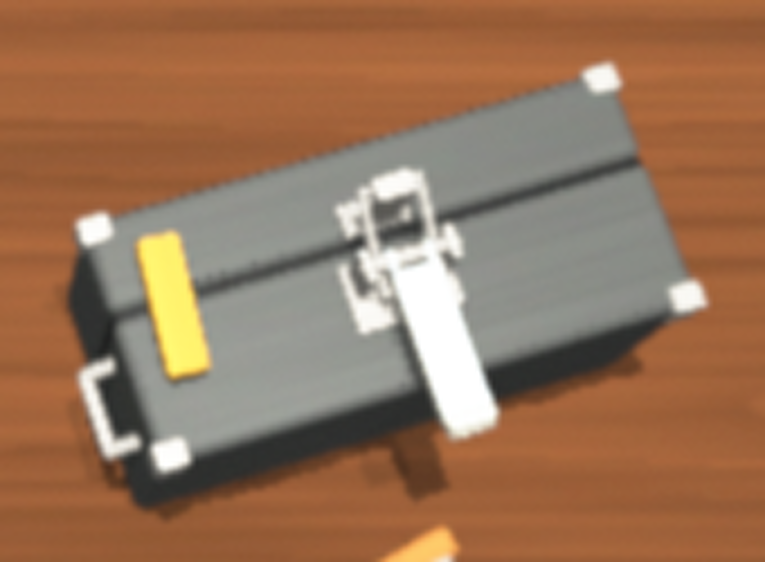

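View pics/scz.png

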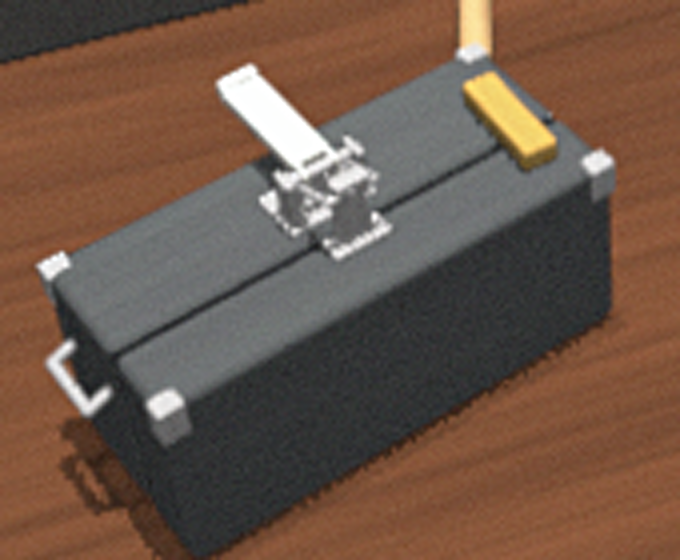

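The zooms show the four bright corners of the long case's top, and the lever lying toward the robot with its tip near zoom pixel (470,425).

```bash
cat > h.py <<'E'
import cv2,numpy as np
def ray(r,px):
    p=cv2.undistortPoints(np.array([[px]],float),r["mtx"],r["D"])[0,0]
    d=r["T"][:3,:3]@np.array([p[0],-p[1],-1]);return r["T"][:3,3],d
def plane(r,px,z):
    o,d=ray(r,px);return o+d*(z-o[2])/d[2]
def tri(r1,p1,r2,p2):
    o1,d1=ray(r1,p1);o2,d2=ray(r2,p2)
    s=np.linalg.lstsq(np.c_[d1,-d2],o2-o1,rcond=None)[0]
    a=o1+s[0]*d1;b=o2+s[1]*d2;return (a+b)/2,np.linalg.norm(a-b)
def proj(r,P):
    T=np.linalg.inv(r["T"]);c=T[:3,:3]@P+T[:3,3]
    q=np.array([c[0],-c[1],-c[2]])
    return cv2.projectPoints(q[None],np.zeros(3),np.zeros(3),r["mtx"],r["D"])[0][0,0]
E
python3 - <<'E'
from h import *
t=dict(np.load("top0.npz"));s=dict(np.load("scene0.npz"))
T=lambda x,y:(x/4.5+290-.4,y/4.5+90-.4)
S=lambda x,y:(x/4+130-.4,y/4+205-.4)
ct=[(97,228),(601,77),(686,297),(170,454)];cs=[(597,160),(165,403),(53,265),(472,52)]
C=[]
for a,b in zip(ct,cs):
    print("top",plane(t,T(*a),.111),"scene",plane(s,S(*b),.111),"tri",*tri(t,T(*a),s,S(*b)))
    C.append((plane(t,T(*a),.111)+plane(s,S(*b),.111))/2)
C=np.array(C);print("sides",[np.linalg.norm(C[i]-C[(i+1)%4]) for i in range(4)])
c=C.mean(0);y=(C[0]-C[1]+C[3]-C[2]);y/=np.linalg.norm(y);x=np.array([y[1],-y[0],0]);
print("c",c,"x",x,"y",y,"yaw",np.degrees(np.arctan2(x[1],x[0])))
f=lambda q,z:np.r_[(c+x*q)[:2],z]
print("lever base pred",f(-.005,.134),"tip pred",f(-.081,.138),proj(t,f(-.081,.138)),proj(s,f(-.081,.138)))
a=T(470,428);b=S(236,76)
print("tip tri",tri(t,a,s,b), plane(t,a,.138),plane(s,b,.138),a,b)
from scipy.spatial.transform import Rotation as R
from station import ctrl
o=ctrl.get_obs();print(R.from_rotvec(o["tool_rot"]).as_matrix())
E
```

```text
top [ 0.58594463 -0.03418098  0.111     ] scene [ 0.58710449 -0.03354754  0.111     ] tri [ 0.58632016 -0.03378196  0.11034526] 0.0009646836210548813
top [ 0.65265096 -0.25111217  0.111     ] scene [ 0.65463942 -0.25149644  0.111     ] tri [ 0.65329322 -0.25155887  0.10952223] 0.0001887659718543958
top [ 0.55501955 -0.28043841  0.111     ] scene [ 0.55766885 -0.28183099  0.111     ] tri [ 0.55561255 -0.28162003  0.10883694] 0.0005887141824475526
top [ 0.48879349 -0.06234971  0.111     ] scene [ 0.49148596 -0.0632552   0.111     ] tri [ 0.48921647 -0.06262373  0.10897972] 4.5737622263277634e-05
sides [np.float64(0.22756394978111227), np.float64(0.1017709933595934), np.float64(0.22814908168104725), np.float64(0.10063526068345693)]
c [ 0.57166342 -0.15727643  0.111     ] x [0.95624575 0.29256462 0.        ] y [-2.92564624e-01  9.56245753e-01 -2.43624036e-16] yaw 17.011558880258857
lever base pred [ 0.56688219 -0.15873925  0.134     ] tip pred [ 0.49420751 -0.18097416  0.138     ] [395.10148706 184.11279121] [187.73009007 223.33876532]
tip tri (array([ 0.49352058, -0.17944578,  0.13627043]), np.float64(0.00011831168052883879)) [ 0.49311578 -0.17901262  0.138     ] [ 0.49557316 -0.17961893  0.138     ] (394.0444444444445, 184.7111111111111) (188.6, 223.6)
[[-9.68218411e-01  2.50105236e-01 -6.92403008e-04]
 [ 2.50106092e-01  9.68216818e-01 -1.77113688e-03]
 [ 2.27425630e-04 -1.88802154e-03 -9.99998192e-01]]
```

Size checks hold: the corner-block centres span 228 x 101 mm for a 240 x 110 case. The lever tip triangulates to z 136 mm, 1.5 mm from where the case fit predicts. Case centre is (0.571,-0.157), yaw 17°. I'll pinch from above at 62 mm from the hinge, with tool x along case x. First I move over the lever.

play_rows(
  motion=[
    [[-1,-4.3,-3.5,0,0,0,8.7],[-1,-8.6,-7.1,0,0,0,17.5],[-1,-12.9,-10.6,0,0,0,26.2],[-1,-17.2,-14.2,0,0,0,35],[-1,-21.4,-17.7,0,0,0,43.7],[-1,-25.7,-21.2,0,0,0,52.4],[-1,-30,-24.8,0,0,0,61.2],[-1,-34.3,-28.3,0,0,0,69.9],[-1,-38.6,-31.9,0,0,0,78.6],[-1,-40.5,-36.2,0,0,0,87.4],[-1,-42.3,-40.6,0,0,0,96.1],[-1,-44.2,-45,0,0,0,104.9],[-1,-46.1,-49.4,0,0,0,113.6],[-1,-47.9,-53.7,0,0,0,122.3],[-1,-49.8,-58.1,0,0,0,131.1],[-1,-51.7,-62.5,0,0,0,139.8],[-1,-53.5,-66.8,0,0,0,148.5],[-1,-53.5,-66.8,0,0,0,148.5],[-1,-53.5,-66.8,0,0,0,148.5],[-1,-53.5,-66.8,0,0,0,148.5]],
  ],
  newtons=25,
)

```text
t: 2.6
tool_pos: [0.5069, -0.1748, 0.2311]
tool_rot: [3.105, 0.468, -0.002]
contact_force: [-0.4, 1.4, 1.0]
opening: 0.0854
```

```bash
python3 - <<'E'
from station import ctrl
from h import *
for n in("scene","top"):
    r=ctrl.get_image(n);cv2.imwrite(f"pics/{n}1.png",r["color"][:,:,::-1])
E
python3 -c "
import cv2,numpy as np
a=cv2.imread('pics/scene1.png')[100:340,80:360];b=cv2.imread('pics/top1.png')[60:300,260:540]
cv2.imwrite('pics/c1.png',cv2.resize(np.hstack([a,b]),(800,343)))"
```

```text
(no output)
```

View pics/c1.png

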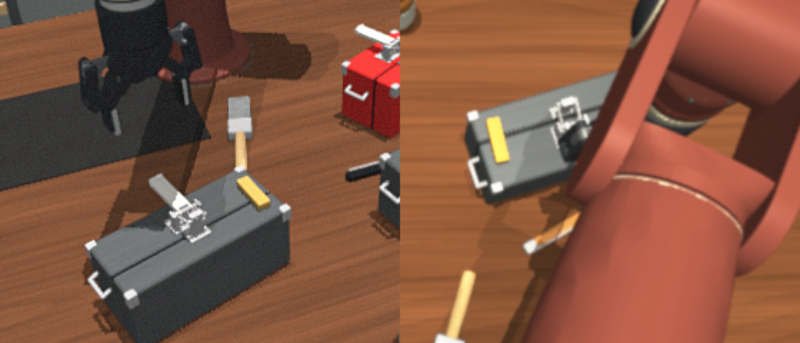

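In the left half the open fingers, at about (115,125) and (185,95), straddle the lever line above its tip at (160,185). Now I descend and close.

play_rows(
  motion=[
    [[-1,0,0.1,3,0,0,0],[-1,0,0.1,6,0,0,0],[-1,0,0.1,9,0,0,0],[-1,0,0.1,11,0,0,0],[-1,0,0.1,11.6,0,0,0],[-1,0,0.1,11.6,0,0,0],[1,0,0.1,11.6,0,0,0],[1,0,0.1,11.6,0,0,0],[1,0,0.1,11.6,0,0,0],[1,0,0.1,11.6,0,0,0],[1,0,0.1,11.6,0,0,0],[1,0,0.1,11.6,0,0,0],[1,0,0.1,11.6,0,0,0],[1,0,0.1,11.6,0,0,0]],
  ],
  newtons=25,
)

```text
t: 4.45
tool_pos: [0.5075, -0.1766, 0.1158]
tool_rot: [3.104, 0.467, -0.0]
contact_force: [0.3, -3.8, 2.8]
opening: 0.0192
```

The fingers stopped at 19.2 mm, which fits the 20 mm lever. Now I follow the arc (r = 62 mm) to about 0.9 rad.

play_rows(
  motion=[
    [[1,0.07,0,-0.93,0,0,0],[1,0.28,0,-1.83,0,0,0],[1,0.62,0,-2.7,0,0,0],[1,1.08,0,-3.5,0,0,0],[1,1.66,0,-4.23,0,0,0],[1,2.35,0,-4.86,0,0,0],[1,2.35,0,-4.86,0,0,0]],
  ],
)

```text
t: 5.32
tool_pos: [0.5292, -0.1699, 0.1632]
tool_rot: [3.103, 0.467, -0.005]
contact_force: [0.1, -5.2, -1.2]
opening: 0.0192
```

Run:
```python
from station import ctrl
from h import *
r=ctrl.get_image("scene");cv2.imwrite("pics/s2.png",cv2.resize(r["color"][100:340,100:350,::-1],None,fx=2.4,fy=2.4))
```

```text
(no output)
```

View pics/s2.png

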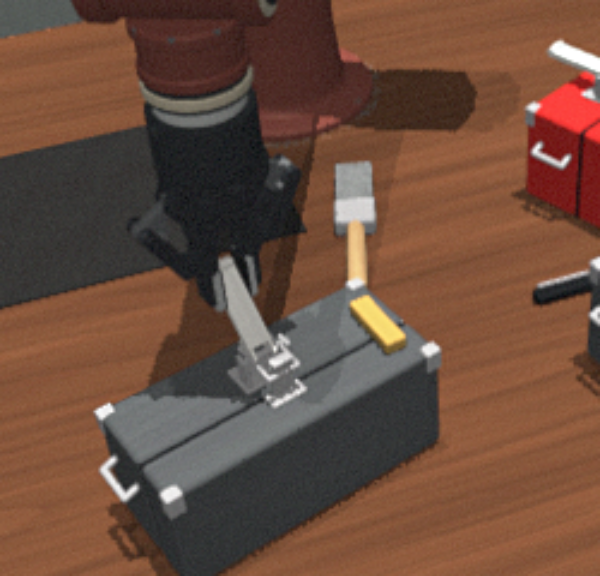

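The lever, from (262,350) to its tip at (228,262), is clear of the case and held between the pads. I continue the arc to 2.2 rad.

play_rows(
  motion=[
    [[1,0.84,0,-0.64,0,0,0],[1,1.68,0,-1.04,0,0,0],[1,2.57,0,-1.31,0,0,0],[1,3.49,0,-1.44,0,0,0],[1,4.42,0,-1.44,0,0,0],[1,5.34,0,-1.3,0,0,0],[1,6.22,0,-1.02,0,0,0],[1,7.06,0,-0.61,0,0,0],[1,7.6,0,-0.27,0,0,0],[1,7.6,0,-0.27,0,0,0]],
  ],
)

```text
t: 6.62
tool_pos: [0.6032, -0.1474, 0.1659]
tool_rot: [3.103, 0.468, -0.001]
contact_force: [3.7, -4.3, 1.3]
opening: 0.0192
```

Run:
```python
from station import ctrl
from h import *
r=ctrl.get_image("scene");cv2.imwrite("pics/s3.png",cv2.resize(r["color"][100:340,100:350,::-1],None,fx=2.4,fy=2.4))
```

```text
(no output)
```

View pics/s3.png

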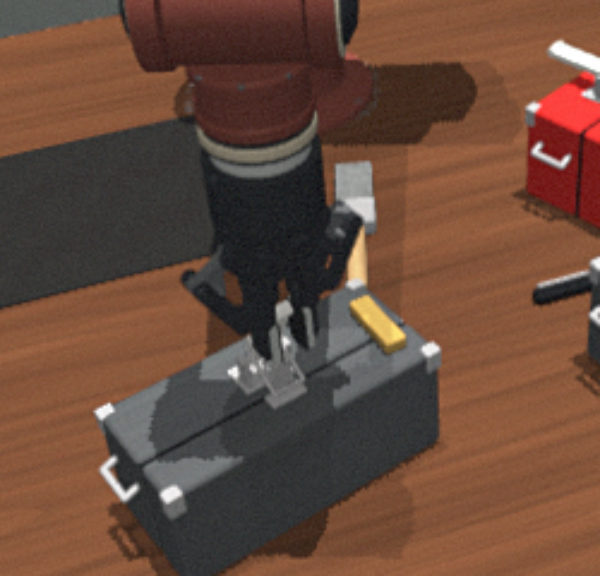

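The lever tip at (284,310) now leans past upright toward +x and is still held. Next I open the fingers and go straight up, then back.

play_rows(
  motion=[
    [[-1,0,0,0,0,0,0],[-1,0,0,0,0,0,0],[-1,0,0,0,0,0,0],[-1,0,0,0,0,0,0],[-1,0,0,0,0,0,0],[-1,0,0,-2,0,0,0],[-1,0,0,-5,0,0,0],[-1,0,0,-9,0,0,0],[-1,0,0,-13,0,0,0],[-1,-4,0,-15,0,0,0],[-1,-9,0,-15,0,0,0],[-1,-14,0,-15,0,0,0],[-1,-18,0,-15,0,0,0],[-1,-18,0,-15,0,0,0]],
  ],
)

```text
t: 8.43
tool_pos: [0.4298, -0.2006, 0.3182]
tool_rot: [3.101, 0.463, 0.004]
contact_force: [0.4, -0.4, -0.2]
opening: 0.0851
```

Run:
```python
from station import ctrl
from h import *
r=ctrl.get_image("scene");np.savez("s4.npz",**r);a=cv2.resize(r["color"][205:345,130:300,::-1],None,fx=3.4,fy=3.4,interpolation=cv2.INTER_CUBIC)
cv2.imwrite("pics/s4.png",a);cv2.imwrite("pics/s4f.png",r["color"][:,:,::-1])
```

```text
(no output)
```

View pics/s4.png

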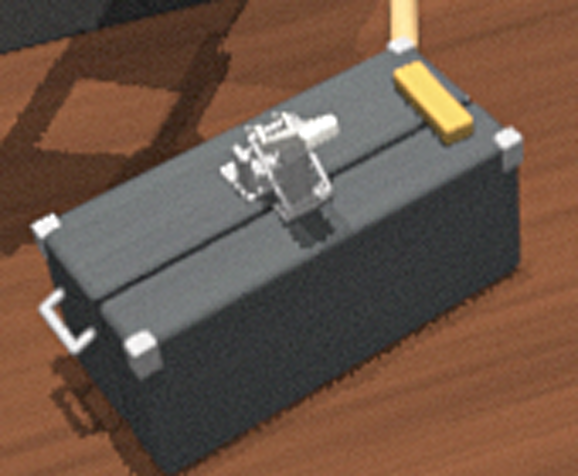

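View pics/s4f.png

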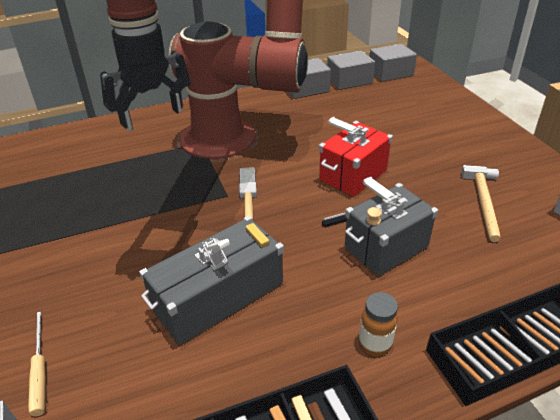

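The lever now leans over to +x with its tip near zoom pixel (325,127). I'll compare that with the projection for different angles.

```bash
python3 - <<'E'
from h import *
s=dict(np.load("s4.npz"))
c=np.array([.5717,-.1573]);x=np.array([.9562,.2926]);y=np.array([-.2926,.9562])
P=lambda a,b,z:((proj(s,np.r_[c+x*a+y*b,z])-[129.6,204.6])*3.4).round(0)
for th in(1.6,1.8,2.0,2.2,2.4):
    print(th,[P(-.005-.076*np.cos(th),b,.134+.076*np.sin(th)) for b in(-.01,.01)])
for a in(.02,.03,.04,.05):print("bar",a,[P(a,b,.118) for b in(-.0125,.0125)],[P(a,b,.142) for b in(-.0125,.0125)])
E
python3 -c "
import cv2
a=cv2.imread('pics/s4f.png')[228:275,185:240];cv2.imwrite('pics/s4z.png',cv2.resize(a,None,fx=12,fy=12,interpolation=cv2.INTER_CUBIC))"
```

```text
1.6 [array([239.,  44.]), array([273.,  27.])]
1.8 [array([255.,  63.]), array([290.,  46.])]
2.0 [array([272.,  85.]), array([307.,  68.])]
2.2 [array([288., 111.]), array([323.,  93.])]
2.4 [array([303., 138.]), array([337., 120.])]
bar 0.02 [array([280., 201.]), array([320., 180.])] [array([275., 169.]), array([316., 147.])]
bar 0.03 [array([290., 212.]), array([330., 190.])] [array([285., 179.]), array([326., 158.])]
bar 0.04 [array([301., 223.]), array([341., 201.])] [array([296., 190.]), array([337., 168.])]
bar 0.05 [array([311., 234.]), array([352., 211.])] [array([307., 201.]), array([348., 179.])]
```

View pics/s4z.png

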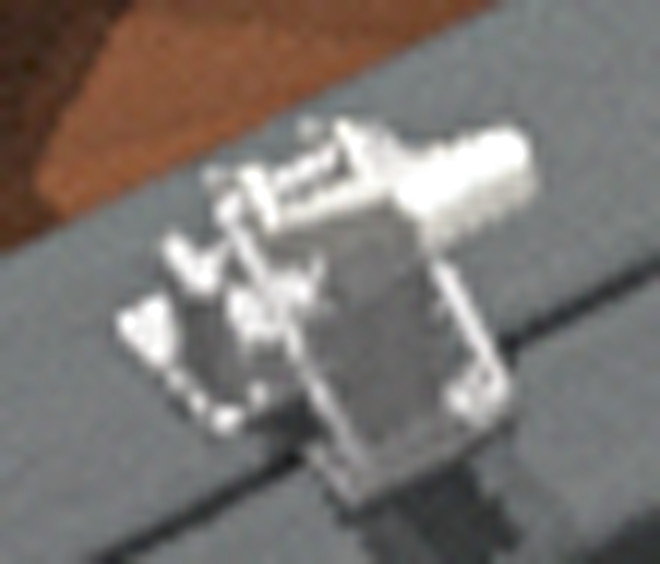

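The lever tip matches 2.4 rad. The hook end fits z of about 118 mm at case x 30 mm, but from one view alone it could also be a higher bar further out, so I'll check the top view.

Run:
```python
from station import ctrl
from h import *
s=ctrl.get_image("top")
a=cv2.resize(s["color"][110:180,340:420,::-1],None,fx=8,fy=8,interpolation=cv2.INTER_CUBIC);cv2.imwrite("pics/t4.png",a)
c=np.array([.5717,-.1573]);x=np.array([.9562,.2926]);y=np.array([-.2926,.9562])
P=lambda a,b,z:((proj(s,np.r_[c+x*a+y*b,z])-[339.5,109.5])*8).round(0)
print([P(-.005-.076*np.cos(2.4),b,.134+.076*np.sin(2.4)) for b in(-.01,.01)])
for a in(.02,.03,.04,.05):print("bar",a,[P(a,b,.118) for b in(-.0125,.0125)],[P(a,b,.142) for b in(-.0125,.0125)])
```

```text
[array([339., -31.]), array([253.,  -6.])]
bar 0.02 [array([324., 200.]), array([224., 230.])] [array([349., 165.]), array([246., 196.])]
bar 0.03 [array([310., 161.]), array([210., 191.])] [array([334., 125.]), array([232., 156.])]
bar 0.04 [array([295., 123.]), array([196., 152.])] [array([320.,  85.]), array([217., 116.])]
bar 0.05 [array([281.,  84.]), array([182., 114.])] [array([305.,  46.]), array([203.,  76.])]
```

View pics/t4.png

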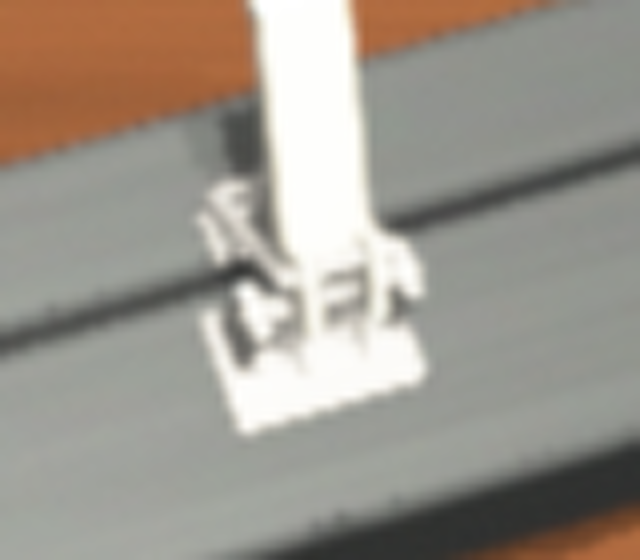

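The top view shows the hook's left corner at (210,190), which is the predicted spot for z 118 mm at x 30 mm. A bar at 142 mm would show at about (203,76), where only bare case is visible. The short latch lever looks unchanged. I'm handing in.

Run:
```python
from station import ctrl
print(ctrl.get_obs()["contact_force"]);print(ctrl.finish_job())
```

```text
[-0.64001365 -0.90730445 -0.08198799]
the job is handed in; nothing more can be done
None
```

The longer case's latch is open and I handed the job in at about 8.5 s. I pinched its lever 62 mm from the hinge, carried it round to about 2.2 rad, released it and backed the arm clear.

What the last checks showed:
- **Lever:** its tip matches the projection for 2.4 rad, fully open, in the scene view. In the top view the tip falls outside the crop I looked at.
- **Hook bar:** both views fit a bar about 118 mm above the underside, well below the 128 mm limit.
- **Shorter case:** its lever looks unchanged by eye in the scene view; I did not measure its angle.
- **Contact:** the arm was clear of everything, with a residual force reading of about 1 N. I take that as sensor noise.

None of the checks failed or disagreed.

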